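Count to the third gap of the put rack and push the carton in

ROBOT

A 6-joint arm with a two-finger parallel gripper is mounted at the origin on the work surface. World frame = base frame: x ahead of the robot, y to its left, z up, the work surface at z = 0. Lengths are in m, angles in degrees, forces in N, time in s.
With the tool pointing down it reaches from about 0.4 to 0.825 m from the base axis. Payload 7 kg.
Tool frame: the origin (TCP) lies midway between the tips of the shut fingers; the grasp point (between the pads) lies 19 mm behind it; z points along the fingers, y is the line along which they close (so a half turn about z gives the same grasp; the last joint's range is limited). The gripper opens to 88 mm and grips with 3 to 60 N. Pads are 19 mm wide; open, the fingers measure 130 mm over their backs; the gripper's body (78 mm by 193 mm) begins 47 mm behind the grasp point.
Start: joints at [-48.352, 20.546, 0.682, 0, -70.136, -16.507], TCP at [0.287, -0.611, 0.227] pointing down, gripper open.
Joint ranges: [-176.03, 176.03], [-82.01, 121.73], [-58.28, 71.71], [-173.87, 95.51], [-174.79, -0.11], [-173.66, 173.66]. Speed limits (degrees/s): [136.94, 136.94, 172.46, 180, 180, 180].

INTERFACE

Orientations are given as [roll, pitch, yaw] about the fixed x, y, z axes, in that order (R = Rz(yaw) Ry(pitch) Rx(roll)).
In Python, from plant import * gives the robot as it stands.
- The arm moves only by the tool move_arm, never from a script. Its argument "commands" is a list of rows, each a list of 7 numbers: the shift along the world's x, y, z in mm, then the turn, a rotation vector about the world's x, y, z in degrees, then the opening in per cent of the stroke, from 0 (shut) to 100 (fully open). In form: [[x, y, z, rx, ry, rz, fingers], ...]. A call has 1 to 20 rows; each row shifts and turns the commanded pose from where the row before left it; what a row does not reach is not made up. A row lasts 1/10 s, in which the tool goes at most 50 mm and 8.59 degrees, less where a joint would pass 70% of its speed; a pose out of reach is approached as far as the arm can. A call with a gripper value outside its range is refused whole. The fingers move at their own pace and stop on an object; "squeeze" is the grip in N (left out, the last holds). Time passes only in rows, so rows that do not move let the fingers close. It gives the time, the measured TCP pose, the force and the opening at its end, in the units of the state.
- get_state(): the state, without advancing time (a new reading comes with each control period).
- capture(name): name is "scene" or "top" or "wrist"; returns a dict with "frame" (420x560x3 uint8, blue, green, red), "camera_matrix" (3x3 intrinsics, pixels), "world_to_cam" (4x4, takes a point from world to camera coordinates); the wrist camera has in their place "tool_from_camera" (4x4, takes a point from camera to tool coordinates, whose origin is the TCP and whose axes are the flange's). Camera axes: x right, y up, looking along -z (the intrinsics and any distortion apply to the point x, -y, -z); pixel columns grow to the right and rows downward; lengths in m; the calibration is good to about 2 mm. The wrist camera is an equidistant fisheye: a pixel r from the principal point sees the ray r / f radians off the axis. A picture is of the moment at which its call begins: read the wrist's pose just before it. There is no depth.
- close_job(): hands the job in, once; it reports no verdict.
The state is a dict: "time_s": time; "joints": joint angles; "qd": joint speeds; "joint_torque": joint torques, N m; "tcp_pos": TCP position; "eef_rot": TCP orientation; "contact_force": force on the tool from outside, world axes, zero at the start; "moment": the same for the moment, N m; "gripper_width": finger opening in m.
Only numpy, scipy, OpenCV 4.12 (cv2) and the standard library are available. Lean on these libraries where they do the work, as an engineer would, in place of code of your own. Each camera call takes 0.05 s, during which the arm holds its last target. There are 200 camera calls.

TASK

Counting the rack's gaps, filled or empty, from the end with the tall post, press a fingertip lightly on the touch rail at the first gap, run it along without letting up to the third gap and lift off there, never pressing the rail beyond the third. Then push the carton standing on the rack's front plate into that third gap until it is fully home against the back wall, and come away. Only push the carton, never lift it or tip it over, and leave everything else where it is.

Things in the scene. Friction and masses are not known exactly. Their poses are not given: they have to be found in the camera images.
- rack: fixed grey put rack, 310 mm wide (y). Origin: on the table under the rack, midway across; x points from the open front into the gaps, y along the row, z up. 6 mm base plate from x = -122 to +90 mm; back wall's face at x = +70 mm, wall 62 mm high. Three gaps hold a small carton or tin (to 50 mm high, 34 mm wide), wholly behind the noses; the two middle gaps are empty
- gaps_mid (a point): point on the base plate's top (z = 6 mm) at the nose of the middle divider, x = 0, y = 0 of the rack, same axes. 7 upright dividers 4 mm thick, 55 mm high, noses (6 mm round) at x = 0, stand at y = -150, -100, -50, 0, 50, 100, 150 mm; the 6 gaps between, 44 mm wide at the noses, are centred at y = -125, -75, -25, 25, 75, 125 mm, open on top and at the front (-x)
- landing_mid (a point): middle of the free landing, the flat part of the base plate in front of the gaps: x = -122 to 0 mm of the rack, 310 mm wide, top 6 mm above the table, with no lip. This point lies at x = -61 mm, y = 0 of the rack
- rail_mid (a point): middle of the unpressed top face of the touch rail, a black rubber bar 20 mm wide (x), 310 mm long (y) on top of the rack's back wall, at x = +80 mm of the rack, 78 mm above the table. Rack's axes. The gap that is pressed is the one abreast of the point midway between the fingertips: use shut fingers
- touch_rail (a joint): how far the sprung touch rail is pressed down, 0 (free) to 0.008 m (bottomed), the same along its whole length. It springs back by itself; about 1.4 N starts it moving, about 3 N holds it 4 mm down. Over 1.5 mm counts as pressed, under 1 mm as lifted off
- post: tall steel post, 16 mm thick with a round 28 mm cap, 113 mm high, on a 50 x 36 mm foot, fixed on the table beside one end of the rack, 185 mm from its middle, at x = +50 mm of the rack (at the other end stands a squat grey block, 32 mm high). The first gap is the one nearest the post. Origin: centre of its foot on the table
- carton: loose cardboard carton, 80 mm long (x), 36 mm wide (y), 45 mm high, 0.11 to 0.22 kg, on the landing, its x axis roughly into the gaps. Origin: centre of its underside. Slides when pushed low, 15 to 20 mm above the plate. Home in a gap, its origin is at x = +30 mm of the rack and its rear end stands 10 mm out in front of the noses, so no finger need enter the gap
There are look-alikes about, which are no part of the job. What is shaped like the carton but orange or yellow is not meant. Leave any purple look-alike of the post alone.

How it is judged (in metres and radians):
On the way, in this order (a step that is already met when the one before it is completed fails the run):
1. the rail is pressed at the first gap from the post (((y of post in the frame of rack above 0 m and y of the grasp point in the frame of rack between 0.114 and 0.155 m and value of joint touch_rail above 0.0015 m) or (y of post in the frame of rack below 0 m and y of the grasp point in the frame of rack between -0.155 and -0.114 m and value of joint touch_rail above 0.0015 m))).
2. the press has run to between the first and second gaps (((y of post in the frame of rack above 0 m and y of the grasp point in the frame of rack between 0.089 and 0.111 m and value of joint touch_rail above 0.0015 m) or (y of post in the frame of rack below 0 m and y of the grasp point in the frame of rack between -0.111 and -0.089 m and value of joint touch_rail above 0.0015 m))).
3. the press has run to the second gap (((y of post in the frame of rack above 0 m and y of the grasp point in the frame of rack between 0.064 and 0.086 m and value of joint touch_rail above 0.0015 m) or (y of post in the frame of rack below 0 m and y of the grasp point in the frame of rack between -0.086 and -0.064 m and value of joint touch_rail above 0.0015 m))).
4. the press has run to between the second and third gaps (((y of post in the frame of rack above 0 m and y of the grasp point in the frame of rack between 0.039 and 0.061 m and value of joint touch_rail above 0.0015 m) or (y of post in the frame of rack below 0 m and y of the grasp point in the frame of rack between -0.061 and -0.039 m and value of joint touch_rail above 0.0015 m))).
5. the press has run to the third gap (((y of post in the frame of rack above 0 m and y of the grasp point in the frame of rack between 0.003 and 0.036 m and value of joint touch_rail above 0.0015 m) or (y of post in the frame of rack below 0 m and y of the grasp point in the frame of rack between -0.036 and -0.003 m and value of joint touch_rail above 0.0015 m))).
6. the fingertip has lifted off the rail at the third gap (((y of post in the frame of rack above 0 m and y of the grasp point in the frame of rack between 0.003 and 0.047 m and value of joint touch_rail below 0.001 m and x of the grasp point in the frame of rack between 0.02 and 0.14 m) or (y of post in the frame of rack below 0 m and y of the grasp point in the frame of rack between -0.047 and -0.003 m and value of joint touch_rail below 0.001 m and x of the grasp point in the frame of rack between 0.02 and 0.14 m))).
At the end, for the whole second after the job is handed in: The carton stands upright on the base plate in the third gap counted from the post, lengthwise (within 0.2 rad), its far end within 5 mm of the back wall, at rest; the touch rail is released (under 1 mm) (((y of post in the frame of rack above 0 m and y of carton in the frame of rack between 0.015 and 0.035 m) or (y of post in the frame of rack below 0 m and y of carton in the frame of rack between -0.035 and -0.015 m)) and x of carton in the frame of rack above 0.025 m and z of carton in the frame of rack below 0.01 m and angle between carton's own z axis and vertical below 0.1 rad and angle between the x axis of carton and the x axis of rack, either way round below 0.2 rad and linear speed of carton below 0.02 m/s and value of joint touch_rail below 0.001 m).
It fails at once if the carton is lifted more than 12 mm off the base plate (z of carton in the frame of rack above 0.018 m).
It fails at once if the carton is tipped over (more than 0.5 rad) (angle between carton's own z axis and vertical above 0.5 rad).
It fails at once if the rail is pressed beyond the third gap ((y of post in the frame of rack above 0 m and y of the grasp point in the frame of rack between -0.2 and -0.002 m and value of joint touch_rail above 0.0015 m) or (y of post in the frame of rack below 0 m and y of the grasp point in the frame of rack between 0.002 and 0.2 m and value of joint touch_rail above 0.0015 m)).
It fails at once if a stored thing in the rack is shifted by more than 15 mm (distance of any of stored_a, stored_b, stored_tin from where it was at the start of the episode above 0.015 m).
It fails at once if another thing on the table is moved by more than 20 mm (distance of any of mug, marker_driver, glue, tape_roll from where it was at the start of the episode above 0.02 m).
It also fails if it takes over 64 s, if anything falls off the work surface, if the arm or the gripper's body presses on something with over 40 N, if the wrist force passes 120 N, or if a joint passes its speed limit or range.

## Working session

There is one attempt and no reset: what is moved stays moved. The work goes in short steps, Python scripts to look and compute and a tool call to move; the robot and the scene stay as the last step left them, time stands still between calls to the robot, and variables do not carry over. Pictures are saved under pics/ and viewed, on a budget of 10 in all, crops included, one or two more only if the job needs it, and the job is handed in when it is done.

Besides the shell and the picture viewer there is one more tool, called after ">>>" as name(argument=value, ...) on one line, values as JSON. move_arm: Moves the arm, as the interface text tells. Its arguments: {"type":"object","properties":{"commands":{"type":"array"},"squeeze":{"type":"number"}},"required":["commands"]}

```bash
ls; mkdir -p pics; python3 - <<'E'
from plant import *
import cv2,numpy as np,pickle
d={}
for n in("scene","top"):
    c=capture(n); cv2.imwrite(f"pics/{n}0.png",c["frame"]); d[n]=c
    print(n,c["camera_matrix"].tolist(),np.round(c["world_to_cam"],3).tolist(),[k for k in c])
pickle.dump(d,open("cap0.pkl","wb"))
print(get_state())
E
```

```text
pics
scene [[397.5327326425284, 0.0, 269.03045336263136], [0.0, 397.5327326425284, 212.27418911150028], [0.0, 0.0, 1.0]] [[-0.368, 0.93, -0.015, 0.239], [-0.605, -0.226, 0.764, 0.251], [0.706, 0.29, 0.646, -1.207], [0.0, 0.0, 0.0, 1.0]] ['frame', 'camera_matrix', 'world_to_cam']
top [[386.2663770761531, 0.0, 278.07965573791336], [0.0, 386.2663770761531, 208.84928582728924], [0.0, 0.0, 1.0]] [[-0.013, -1.0, 0.013, -0.054], [0.997, -0.012, 0.079, -0.557], [-0.078, 0.014, 0.997, -0.83], [0.0, 0.0, 0.0, 1.0]] ['frame', 'camera_matrix', 'world_to_cam']
{'time_s': 0.1, 'joints': array([-4.83491983e+01,  2.05870371e+01,  6.38284929e-01, -1.84312472e-02,
       -7.01342113e+01, -1.65068962e+01]), 'qd': array([ 0.00737846, -0.12370363,  0.08473702,  0.02549159, -0.01558116,
       -0.05441776]), 'joint_torque': array([-2.51017591e-04, -5.84162593e+01,  2.93749666e+01,  7.01551884e+00,
        1.01536280e-02, -7.26543817e-05]), 'tcp_pos': array([ 0.28659717, -0.61065356,  0.22571189]), 'eef_rot': array([ 1.79915532e+02, -6.96144174e-03, -1.54862365e+02]), 'contact_force': array([-0.76817517, -0.05357755, -0.33599179]), 'moment': array([-0.01102577, -0.02975249, -0.0205533 ]), 'gripper_width': 0.08773346440411431}
```

View pics/scene0.png

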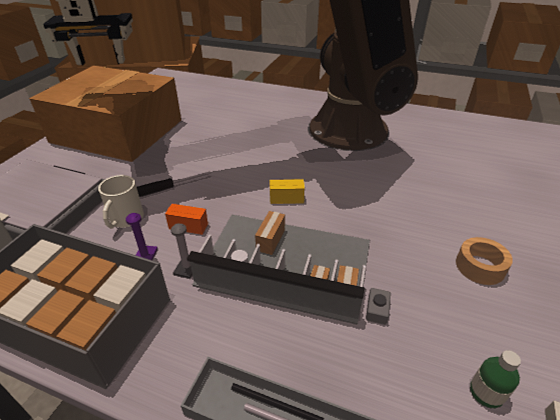

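View pics/top0.png

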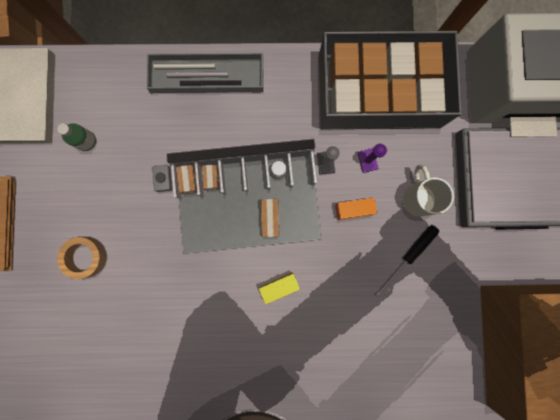

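Top view: the rack is at (170–320, 140–253) px with the post at (330,158), on the rack's −y side. The carton is at about (270,218), and the third gap lies between the dividers at columns 244 and 267. I'll zoom in to pick points.

```bash
python3 - <<'E'
import cv2,pickle
d=pickle.load(open("cap0.pkl","rb"))
for n,(x,y,w,h) in dict(top=(155,130,190,130),scene=(160,195,240,140)).items():
    f=d[n]["frame"][y:y+h,x:x+w]; k=4 if n=="top" else 10/3
    cv2.imwrite(f"pics/{n}_z.png",cv2.resize(f,None,fx=k,fy=k,interpolation=cv2.INTER_CUBIC))
E
```

```text
(no output)
```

View pics/top_z.png

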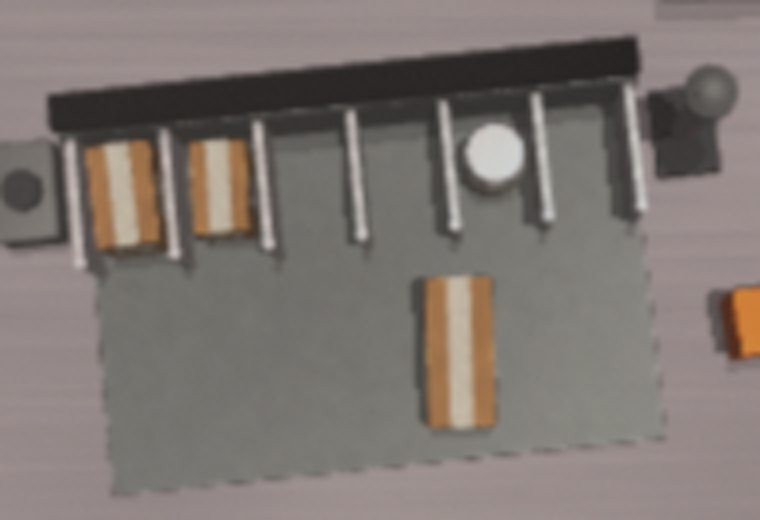

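View pics/scene_z.png

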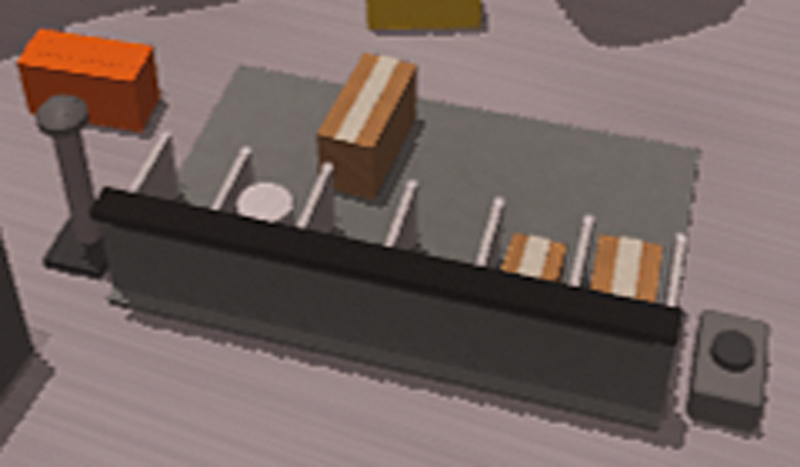

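Top crop: rail ends at (50,113) and (637,56), base front corners at (112,495) and (665,438), and the carton's top at (425–496, 275–430). The first gap (right end) is empty, the tin is in the second, and the third and fourth are empty. Next I'll fit the poses.

```bash
cat > h.py <<'E'
import numpy as np,pickle
from scipy.optimize import least_squares
def proj(c,P):
    T=np.array(c["world_to_cam"]);K=np.array(c["camera_matrix"])
    q=np.atleast_2d(P)@T[:3,:3].T+T[:3,3]; q=q*[1,-1,-1]; q=q@K.T
    return q[:,:2]/q[:,2:]
def w(p,L):
    c,s=np.cos(p[2]),np.sin(p[2]);L=np.array(L,float)
    return np.c_[p[0]+c*L[:,0]-s*L[:,1],p[1]+s*L[:,0]+c*L[:,1],L[:,2]]
def fit(obs,p0):
    f=lambda p:np.concatenate([(proj(c,w(p,L))-px).ravel() for c,L,px in obs])
    r=least_squares(f,p0,loss="soft_l1");return r.x,f(r.x).reshape(-1,2)
top=lambda a:(np.array(a)+.5)/4-.5+[155,130]
sc=lambda a:(np.array(a)+.5)*.3-.5+[160,195]
E
python3 - <<'E'
from h import *
d=pickle.load(open("cap0.pkl","rb"));T,S=d["top"],d["scene"]
m=.001
rt=[[70,155,78],[90,155,78],[90,-155,78],[70,-155,78],[-122,155,6],[-122,-155,6]]
rtp=top([(52,131),(48,95),(636,38),(638,75),(112,495),(665,438)])
rs=[[70,-155,78],[70,155,78],[-122,-155,6],[-122,155,6]]
rsp=sc([(108,188),(683,312),(242,66),(699,149)])
for obs in ([(T,m*np.array(rt),rtp)],[(S,m*np.array(rs),rsp)],[(T,m*np.array(rt),rtp),(S,m*np.array(rs),rsp)]):
    p,r=fit(obs,[.6,0,0]);print(p[:2],np.degrees(p[2]));print(r.round(1).tolist())
R=p
n=proj(T,w(R,[[0,y*m,.061] for y in range(150,-151,-50)]));print("nose z61",((n-[155,130]+.5)*4).round(0).tolist())
ct=[[40,18,51],[40,-18,51],[-40,-18,51],[-40,18,51]]
ctp=top([(425,277),(491,275),(496,428),(429,430)])
cs=[[-40,-18,51],[-40,18,51],[40,18,51],[40,-18,51]]
csp=sc([(365,54),(417,65),(372,147),(319,134)])
for obs in ([(T,m*np.array(ct),ctp)],[(S,m*np.array(cs),csp)],[(T,m*np.array(ct),ctp),(S,m*np.array(cs),csp)]):
    p,r=fit(obs,[.5,0,0]);c,s=np.cos(R[2]),np.sin(R[2]);dx,dy=p[:2]-R[:2]
    print("carton",p,"in rack",c*dx+s*dy,-s*dx+c*dy,np.degrees(p[2]-R[2]));print(r.round(1).tolist())
for L in ([80,-125],[80,-25],[-150,-25],[50,-185]):print(L,w(R,[[L[0]*m,L[1]*m,0]])[0].round(4))
E
```

```text
[0.5948969  0.00886479] 5.034663699930914
[[-0.9, 0.1], [-0.6, -0.4], [0.5, -0.4], [1.1, -0.3], [-0.1, 0.5], [0.1, 0.6]]
[0.59611196 0.00999305] 5.029421768405829
[[-1.2, -0.4], [0.6, -0.5], [-0.7, -0.1], [0.9, 0.7]]
[0.59520873 0.00930008] 5.037502888431243
[[-1.1, -0.0], [-0.8, -0.5], [0.3, -0.6], [0.9, -0.5], [-0.3, 0.3], [-0.1, 0.4], [-1.3, -0.8], [0.3, -1.0], [-0.8, -0.4], [0.7, 0.3]]
nose z61 [[77.0, 268.0], [172.0, 258.0], [267.0, 249.0], [361.0, 239.0], [456.0, 230.0], [550.0, 221.0], [643.0, 212.0]]
carton [ 0.53524091 -0.04239822  0.01778378] in rack -0.06427570329293879 -0.04623297460839176 -4.018567460345682
[[-0.2, 0.4], [0.2, 0.4], [0.1, -0.4], [-0.1, -0.3]]
carton [ 0.53476692 -0.04168179  0.01543949] in rack -0.06468495054390737 -0.045477692204378854 -4.152885471072541
[[-0.2, -0.5], [0.3, -0.1], [0.5, 0.4], [-0.7, 0.0]]
carton [ 0.5350244  -0.04205323  0.01639599] in rack -0.0644610846455205 -0.04587030013567705 -4.098081926081429
[[-0.3, 0.4], [0.1, 0.5], [-0.1, -0.2], [-0.3, -0.2], [-0.4, -0.5], [0.1, -0.1], [0.3, 0.5], [-0.9, 0.1]]
[80, -125] [ 0.6859 -0.1082  0.    ]
[80, -25] [ 0.6771 -0.0086  0.    ]
[-150, -25] [ 0.448  -0.0288  0.    ]
[50, -185] [ 0.6613 -0.1706  0.    ]
```

>>> move_arm(commands=[[20,25,0,0,0,-1,0],[20,25,0,0,0,-1,0],[20,25,0,0,0,-1,0],[20,25,0,0,0,-1,0],[20,25,0,0,0,-1,0],[20,25,0,0,0,-1,0],[20,25,0,0,0,-1,0],[20,25,0,0,0,-1,0],[20,25,0,0,0,-1,0],[20,25,0,0,0,-1,0],[20,25,0,0,0,-1,0],[20,25,0,0,0,-1,0],[20,25,0,0,0,-1,0],[20,25,0,0,0,-1,0],[20,25,0,0,0,-1,0],[20,25,0,0,0,-1,0],[20,25,0,0,0,-1,0],[20,25,0,0,0,-1,0],[20,25,0,0,0,-1,0],[20,25,0,0,0,-1,0]])

```text
time_s: 2.1
tcp_pos: [0.6872, -0.1099, 0.2261]
eef_rot: [180.0, -0.0, -174.9]
contact_force: [-0.3, -0.6, -0.7]
gripper_width: 0.0004
```

>>> move_arm(commands=[[-1,1,-25,0,0,0,0],[0,0,-25,0,0,0,0],[0,0,-25,0,0,0,0],[0,0,-25,0,0,0,0],[0,0,-20,0,0,0,0],[0,0,-15,0,0,0,0],[0,0,-7,0,0,0,0],[0,0,0,0,0,0,0],[0,0,0,0,0,0,0]])

```text
time_s: 3.0
tcp_pos: [0.6864, -0.1101, 0.0854]
eef_rot: [-180.0, 0.1, -174.8]
contact_force: [0.5, -0.1, 0.8]
gripper_width: 0.0001
```

```bash
python3 - <<'E'
from plant import *
import cv2,pickle,numpy as np
s=get_state();print(s["tcp_pos"],s["contact_force"])
a=capture("scene");b=capture("top")
fa=cv2.resize(a["frame"][180:340,140:340],None,fx=2.5,fy=2.5,interpolation=2);fb=cv2.resize(b["frame"][110:270,190:350],None,fx=2.5,fy=2.5,interpolation=2)
cv2.imwrite("pics/pre.png",np.hstack([fa,fb[:, :300]]))
E
```

```text
[ 0.6863685  -0.11009923  0.08542421] [ 0.48110533 -0.10258672  0.83671438]
```

View pics/pre.png

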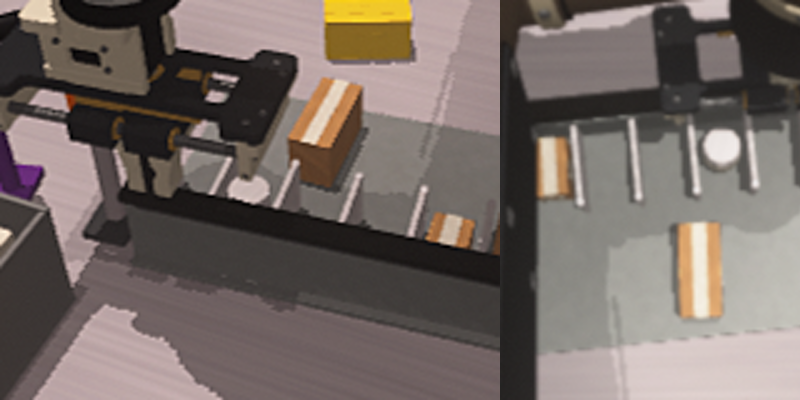

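The picture shows the shut fingertip (left half, about (155,190)) just above the rail at the first gap, clear of the post. Pressing now.

>>> move_arm(commands=[[0,0,-3,0,0,0,0],[0,0,-3,0,0,0,0],[0,0,-3,0,0,0,0],[0,0,-2,0,0,0,0],[0,0,0,0,0,0,0],[0,0,0,0,0,0,0]])

```text
time_s: 3.7
tcp_pos: [0.686, -0.11, 0.0739]
eef_rot: [-180.0, 0.0, -174.8]
contact_force: [0.1, 0.8, 2.7]
gripper_width: 0.0005
```

>>> move_arm(commands=[[-0.5,6,0,0,0,0,0],[-0.5,6,0,0,0,0,0],[-0.5,6,0,0,0,0,0],[-0.5,6,0,0,0,0,0],[-0.6,6,0,0,0,0,0],[-0.6,6,0,0,0,0,0],[-0.5,6,0,0,0,0,0],[-0.5,6,0,0,0,0,0]])

```text
time_s: 4.5
tcp_pos: [0.6815, -0.0615, 0.0736]
eef_rot: [-180.0, -0.0, -174.9]
contact_force: [-0.2, -2.9, 4.1]
gripper_width: 0.0005
```

>>> move_arm(commands=[[-0.5,6,0,0,0,0,0],[-0.5,6,0,0,0,0,0],[-0.5,6,0,0,0,0,0],[-0.6,6,0,0,0,0,0],[-0.6,6,0,0,0,0,0],[-0.5,6,0,0,0,0,0],[-0.5,6,0,0,0,0,0],[-0.5,6,0,0,0,0,0],[0,3,0,0,0,0,0],[0,0,0,0,0,0,0]])

```text
time_s: 5.5
tcp_pos: [0.6772, -0.0101, 0.0734]
eef_rot: [180.0, -0.0, -174.8]
contact_force: [-0.1, 2.0, 3.5]
gripper_width: 0.0005
```

>>> move_arm(commands=[[0,0,3,0,0,0,0],[0,0,5,0,0,0,0],[0,0,10,0,0,0,0],[0,0,22,0,0,0,0],[0,0,25,0,0,0,0],[0,0,25,0,0,0,0],[-17,-11,0,0,0,0,0],[-20,-12,0,0,0,0,0],[-20,-12,0,0,0,0,0],[-20,-12,0,0,0,0,0],[-20,-13,0,0,0,0,0],[-20,-13,0,0,0,0,0],[-20,-13,0,0,0,0,0],[0,0,0,0,0,0,0]])

```text
time_s: 6.9
tcp_pos: [0.5379, -0.0983, 0.1643]
eef_rot: [180.0, -0.0, -175.0]
contact_force: [0.3, -0.6, -0.4]
gripper_width: 0.0002
```

>>> move_arm(commands=[[1,0,-25,0,0,0,0],[1,0,-25,0,0,0,0],[0,0,-25,0,0,0,0],[0,0,-25,0,0,0,0],[0,0,-20,0,0,0,0],[0,0,-15,0,0,0,0],[0,0,-9,0,0,0,0],[0,0,0,0,0,0,0],[0,0,0,0,0,0,0]])

```text
time_s: 7.8
tcp_pos: [0.5429, -0.097, 0.0201]
eef_rot: [-180.0, 0.0, -174.8]
contact_force: [0.7, 0.1, -0.7]
gripper_width: 0.0004
```

```bash
cat > shot.py <<'E'
import sys,cv2,pickle,numpy as np
from plant import *
s=get_state();a=capture("scene");b=capture("top")
pickle.dump({"scene":a,"top":b},open("cap_%s.pkl"%sys.argv[1],"wb"))
fa=cv2.resize(a["frame"][190:310,180:340],None,fx=2.5,fy=2.5,interpolation=2);fb=cv2.resize(b["frame"][140:260,200:340],None,fx=2.5,fy=2.5,interpolation=2)
cv2.imwrite("pics/%s.png"%sys.argv[1],np.hstack([fa,fb]))
p=np.array([.5952,.0093]);d=s["tcp_pos"][:2]-p;c,n=np.cos(.0879),np.sin(.0879)
print("rack",c*d[0]+n*d[1],-n*d[0]+c*d[1],s["tcp_pos"],s["contact_force"])
E
python3 shot.py side0
```

```text
rack -0.06145193447195679 -0.10130604225312531 [ 0.54287865 -0.0970096   0.02007497] [ 0.71304048  0.14486774 -0.67237503]
```

View pics/side0.png

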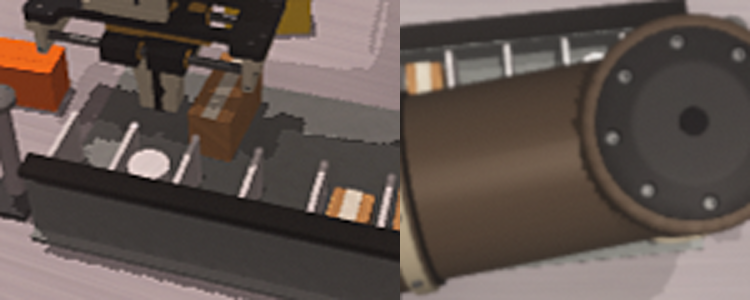

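>>> move_arm(commands=[[-0.4,4,0,0,0,0,0],[-0.4,4,0,0,0,0,0],[-0.3,4,0,0,0,0,0],[-0.4,4,0,0,0,0,0],[-0.3,4,0,0,0,0,0],[-0.4,4,0,0,0,0,0],[-0.3,3,0,0,0,0,0],[-0.2,2,0,0,0,0,0],[0,0,0,0,0,0,0]])

```text
time_s: 8.8
tcp_pos: [0.5397, -0.0678, 0.0196]
eef_rot: [180.0, 0.0, -174.8]
contact_force: [0.4, -1.1, 0.8]
gripper_width: 0.0004
```

```bash
python3 shot.py side1
```

```text
rack -0.06203511466009974 -0.07191753750072433 [ 0.5397178  -0.06778575  0.01956855] [ 0.42803943 -1.14043177  0.8353759 ]
```

View pics/side1.png

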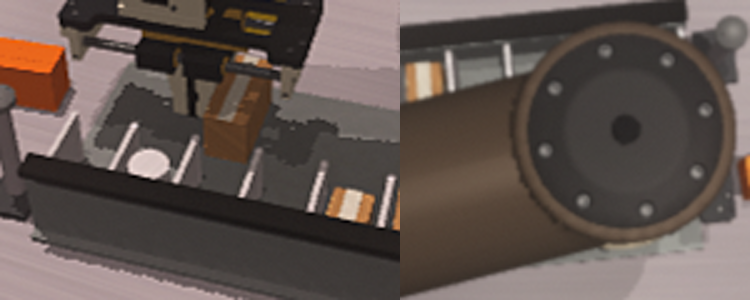

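```bash
python3 - <<'E'
from h import *
S=pickle.load(open("cap_side1.pkl","rb"))["scene"];R=[.5952,.0093,.0879]
for y in(-46,-35,-30,-25):
    P=w(R,[[-.0245,(y+o)*.001,z] for o,z in((-18,.006),(18,.006),(-18,.051),(18,.051))])
    print(y,((proj(S,P)-[180,190]+.5)*2.5).round(0).tolist())
E
```

```text
-46 [[192.0, 155.0], [234.0, 164.0], [190.0, 115.0], [234.0, 124.0]]
-35 [[205.0, 158.0], [248.0, 167.0], [203.0, 118.0], [248.0, 127.0]]
-30 [[211.0, 159.0], [254.0, 168.0], [209.0, 119.0], [254.0, 128.0]]
-25 [[217.0, 160.0], [260.0, 169.0], [216.0, 120.0], [260.0, 129.0]]
```

>>> move_arm(commands=[[-0.3,3,0,0,0,0,0],[-0.2,3,0,0,0,0,0],[-0.2,2,0,0,0,0,0],[0,0,0,0,0,0,0],[0,0,0,0,0,0,0],[0.4,-5,0,0,0,0,0],[0.9,-10,0,0,0,0,0],[0,0,20,0,0,0,0],[0,0,25,0,0,0,0],[0,0,25,0,0,0,0],[-10,0,25,0,0,0,0],[-25,0,0,0,0,0,0],[-25,5,0,0,0,0,0],[-25,10,0,0,0,0,0],[-20,15,0,0,0,0,0],[0,15,0,0,0,0,0],[0,0,0,0,0,0,0],[0,0,0,0,0,0,0]])

```text
time_s: 10.7
tcp_pos: [0.4355, -0.0303, 0.1147]
eef_rot: [180.0, 0.0, -174.8]
contact_force: [-1.1, -0.8, 0.9]
gripper_width: 0.0005
```

```bash
python3 shot.py side2
```

```text
rack -0.16260260167236124 -0.025386470661504762 [ 0.43545376 -0.03026283  0.11467846] [-1.08929342 -0.81495694  0.90319813]
```

View pics/side2.png

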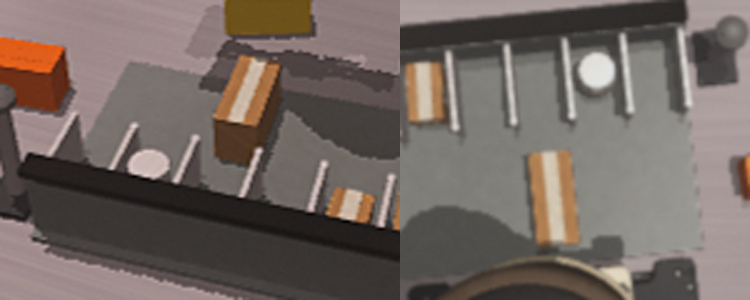

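The picture shows the carton squared up in front of the third gap, its top at (530–578, 150–245). I'll fit its pose from this.

```bash
python3 - <<'E'
from h import *
d=pickle.load(open("cap_side2.pkl","rb"));R=[.5952,.0093,.0879];m=.001
ct=m*np.array([[40,18,51],[40,-18,51],[-40,-18,51],[-40,18,51]])
tp=(np.array([(130,153),(170,150),(178,242),(138,245)])+.5)/2.5-.5+[200,140]
sp=(np.array([(215,119),(237,57),(282,66),(256,132)])+.5)/2.5-.5+[180,190]
cs=ct[[1,2,3,0]]
for o in([(d["top"],ct,tp)],[(d["scene"],cs,sp)],[(d["top"],ct,tp),(d["scene"],cs,sp)]):
    p,r=fit(o,[.53,-.03,.09]);c,s=np.cos(R[2]),np.sin(R[2]);dx,dy=p[:2]-R[:2]
    print(c*dx+s*dy,-s*dx+c*dy,np.degrees(p[2]-R[2]),abs(r).max())
E
```

```text
-0.06448108477148856 -0.028287771474924693 -0.7675108917483748 0.48468640973914034
-0.062097769055589516 -0.026759910212325155 0.5318285247595472 1.0593852543357514
-0.06388468747378473 -0.02767323627512407 -0.1301867788167267 1.4526066514959837
```

>>> move_arm(commands=[[0,0,-20,0,0,0,0],[0,-1,-25,0,0,0,0],[0,0,-25,0,0,0,0],[0,0,-15,0,0,0,0],[0,0,-9,0,0,0,0],[10,0.9,0,0,0,0,0],[15,1.3,0,0,0,0,0],[10,0.9,0,0,0,0,0],[5,0.4,0,0,0,0,0],[5,0.4,0,0,0,0,0],[5,0.5,0,0,0,0,0],[5,0.4,0,0,0,0,0],[5,0.5,0,0,0,0,0],[5,0.4,0,0,0,0,0],[5,0.4,0,0,0,0,0],[5,0.5,0,0,0,0,0],[3,0.2,0,0,0,0,0],[0,0,0,0,0,0,0]])

```text
time_s: 12.6
tcp_pos: [0.514, -0.0241, 0.0205]
eef_rot: [180.0, 0.0, -174.9]
contact_force: [-0.2, -0.7, 1.2]
gripper_width: 0.0009
```

```bash
python3 shot.py push1
```

```text
rack -0.08381749615305167 -0.02613827765211186 [ 0.5140007  -0.02409544  0.02051369] [-0.16882409 -0.72493373  1.15334453]
```

View pics/push1.png

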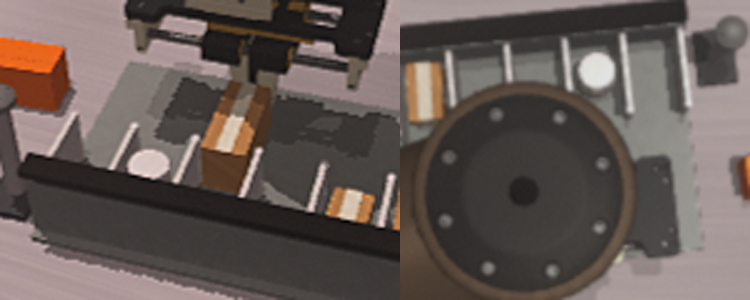

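The carton's front (205–245, 150–190) is entering the third gap between its dividers, so I'll keep pushing.

>>> move_arm(commands=[[5,0.4,0,0,0,0,0],[5,0.5,0,0,0,0,0],[5,0.4,0,0,0,0,0],[5,0.5,0,0,0,0,0],[5,0.4,0,0,0,0,0],[5,0.4,0,0,0,0,0],[5,0.5,0,0,0,0,0],[5,0.4,0,0,0,0,0],[5,0.4,0,0,0,0,0],[5,0.5,0,0,0,0,0],[5,0.4,0,0,0,0,0],[3,0.3,0,0,0,0,0],[0,0,0,0,0,0,0]])

```text
time_s: 14.0
tcp_pos: [0.572, -0.019, 0.0205]
eef_rot: [180.0, 0.0, -174.9]
contact_force: [-0.9, -0.0, -0.8]
gripper_width: 0.0004
```

>>> move_arm(commands=[[2,0.2,0,0,0,0,0],[2,0.2,0,0,0,0,0],[1,0.1,0,0,0,0,0],[0,0,0,0,0,0,0],[0,0,0,0,0,0,0]])

```text
time_s: 14.5
tcp_pos: [0.5765, -0.0186, 0.0206]
eef_rot: [180.0, 0.0, -174.9]
contact_force: [0.1, 0.6, 0.2]
gripper_width: 0.0005
```

>>> move_arm(commands=[[1,0.1,0,0,0,0,0],[1,0.1,0,0,0,0,0],[0,0,0,0,0,0,0]])

```text
time_s: 14.8
tcp_pos: [0.5767, -0.0187, 0.0203]
eef_rot: [-180.0, -0.2, -174.9]
contact_force: [-5.7, 0.8, 4.0]
gripper_width: 0.0005
```

>>> move_arm(commands=[[1,0.1,0,0,0,0,0],[1,0.1,0,0,0,0,0],[0,0,0,0,0,0,0]])

```text
time_s: 15.1
tcp_pos: [0.5767, -0.0188, 0.0201]
eef_rot: [-180.0, -0.4, -174.9]
contact_force: [-12.2, 0.8, 8.2]
gripper_width: 0.0
```

The force rose to 12 N with no further travel, so the carton is against the wall. Backing off to check.

>>> move_arm(commands=[[-5,-0.4,0,0,0,0,0],[-10,-0.9,0,0,0,0,0],[-20,-1.8,0,0,0,0,0],[-20,-1.8,5,0,0,0,0],[-20,-1.8,20,0,0,0,0],[-20,-1.8,25,0,0,0,0],[-20,-1.8,25,0,0,0,0],[-15,-1,20,0,0,0,0],[0,-30,0,0,0,0,0],[0,-30,0,0,0,0,0],[0,-30,0,0,0,0,0],[0,-30,0,0,0,0,0],[0,0,0,0,0,0,0],[0,0,0,0,0,0,0]])

```text
time_s: 16.5
tcp_pos: [0.45, -0.15, 0.1155]
eef_rot: [180.0, 0.0, -175.0]
contact_force: [-0.4, 0.3, -0.3]
gripper_width: 0.0004
```

```bash
python3 shot.py fin
```

```text
rack -0.158660379456481 -0.14597561482808802 [ 0.4499669  -0.15004034  0.11553152] [-0.43496601  0.31277841 -0.27174477]
```

View pics/fin.png

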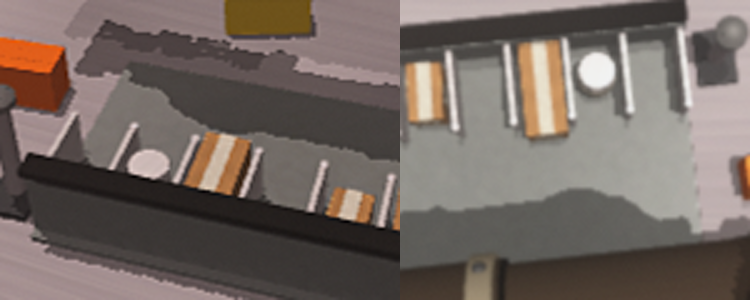

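The carton sits in the third gap, upright and up to the back wall (right half, 519–569 × 40–137), and the tin and other cartons haven't moved. One last fit, then I'll hand in.

```bash
python3 - <<'E'
from h import *
from plant import *
d=pickle.load(open("cap_fin.pkl","rb"));R=[.5952,.0093,.0879];m=.001
ct=m*np.array([[40,18,51],[40,-18,51],[-40,-18,51],[-40,18,51]])
tp=(np.array([(119,43),(161,40),(169,134),(127,137)])+.5)/2.5-.5+[200,140]
p,r=fit([(d["top"],ct,tp)],[.62,-.02,.09]);c,s=np.cos(R[2]),np.sin(R[2]);dx,dy=p[:2]-R[:2]
x=c*dx+s*dy;print(x,-s*dx+c*dy,np.degrees(p[2]-R[2]),abs(r).max())
if x>.026: print(close_job())
E
```

```text
0.02954616226643073 -0.028890556381980764 -0.8434394851414814 0.5112369009779911
the job is handed in; nothing more can be done
None
```

The job is done and handed in at about 16.5 s of the 64 s allowed; no verdict was reported.

- **Rail:** I pressed the rail with shut fingers at the first gap, about 4 mm down with roughly 3 N. I ran the press without letting up to the third gap and lifted off there, at y ≈ −26 mm of the rack. That is short of the limit beyond the third gap. Rail travel is inferred from the fingertip height (73.4–73.9 mm against 78 mm free), as the joint itself can't be read.
- **Carton:** I pushed the carton about 18 mm sideways to line it up with the third gap. I then pushed it in from behind until it stopped moving and the force rose to about 12 N, and backed away.
- **Last checks:** The top camera puts the carton at x = 29.5 mm (home is 30 mm), y ≈ −29 mm (allowed −35 to −15 mm), within 1° of straight. In the last picture it is upright, and the tin and the stored carton in view look unmoved. I checked these by eye only, and the rest of the table was not re-imaged.
- **Disagreements:** During the line-up, the top and scene cameras differed by about 2 mm and 1° on the carton's pose. The final pose comes from the top camera alone. No check failed.

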